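Prop a drooping sander table level with the right wedge

ROBOT

A 6-joint arm with a two-finger parallel gripper is mounted at the origin on the work surface. World frame = base frame: x ahead of the robot, y to its left, z up, the work surface at z = 0. Lengths are in mm, angles in degrees, forces in N, time in s.
With the tool pointing down it reaches from about 300 to 850 mm from the base axis. Payload 4.2 kg.
Tool frame: the origin (TCP) lies on the front face of the gripper's body, between the roots of the fingers; the fingertips stand 78 mm ahead of it and the grasp point (between the pads) lies 60 mm ahead of it; x points along the fingers, y is the direction in which the jaws open and shut, and the axes are right-handed (so a half turn about x gives the same grasp; the last joint's range is limited). The gripper opens to 91 mm and grips with 3 to 60 N. Pads are 32 mm wide; open, the fingers measure 118 mm over their backs; the gripper's body (76 mm by 178 mm) begins 60 mm behind the grasp point.
Start: joints at [63.083, 18.312, 89.639, -0, 72.044, -1.146], TCP at [250.003, 517.816, 292.276] pointing down, gripper open.
Joint ranges: [-177.97, 177.97], [-48.28, 115.42], [12.27, 149.76], [-77.06, 257.06], [2.81, 150.46], [-146.56, 146.56]. Speed limits (degrees/s): [147.25, 147.25, 180, 180, 180, 180].

INTERFACE

Orientations are given as [roll, pitch, yaw] about the fixed x, y, z axes, in that order (R = Rz(yaw) Ry(pitch) Rx(roll)).
In Python, from workcell import status, viewer, env gives the robot as it stands. The module is installed in compiled form; this text tells all that it offers.
- The arm moves only by the tool move_arm, never from a script. Its argument "moves" is a list of rows, each a list of 3 entries, a list of its own where there are three numbers: the shift along the tool's x, y, z in cm, then the turn about the tool's x in rad, then the gripper's target within -1 to 1 (fully open at 1, half-way at 0, shut at -1). A call has 1 to 20 rows; each row is the pose to reach, as a shift and turn from the pose commanded when the call began, along the tool's axes at that moment; what a row does not reach only later rows make up. A row lasts 1/8 s, in which the tool goes at most 62.5 mm and 10.7 degrees, less where a joint would pass 70% of its speed; a pose out of reach is approached as far as the arm can. A call with a gripper value outside its range is refused whole. The fingers move at their own pace and stop on an object; "force" is the grip in N (left out, the last holds). Time passes only in rows, so rows that repeat a pose let the fingers close. It gives the time, the measured TCP pose, the force and the opening at its end, in the units of the state.
- status.state(): the state, without advancing time (a new reading comes with each control period).
- viewer.grab_frame(name): name is "scene" or "top"; returns the picture (420x560x3 uint8, red, green, blue); there is no depth.
- viewer.get_calibration(name): a dict with "camera_matrix" (3x3 intrinsics, pixels), "eye" and "rotation" of the camera in the world. Camera axes: x right, y down, z forward; pixel columns grow to the right and rows downward; lengths in mm; the calibration is good to about 2 mm. A picture is of the moment at which its call begins. get_calibration takes no time and is no camera call.
- env.job_done(): hands the job in, once; it reports no verdict.
The state is a dict: "time_s": time; "qpos": joint angles; "qvel": joint speeds; "effort": joint torques, N m; "ee_pos": TCP position; "ee_rot": TCP orientation; "force": force on the tool from outside, world axes, zero at the start; "torque": the same for the moment, N m; "gripper_width": finger opening in mm.
Only numpy, scipy, OpenCV 4.12 (cv2) and the standard library are available. Lean on these libraries where they do the work, as an engineer would, in place of code of your own. Each camera call takes 0.05 s, during which the arm holds its last target.

TASK

The disc sander's work table has drooped. Choose the one of the three support wedges whose height holds the table level, and push it, nose first, between the guide rails under the table's front edge until it just touches the stop beneath, so that the table rests level on it. The stop is held by friction only, so feel for it gently and do not shove it back; leave the other two wedges and everything else on the bench where they are.

Things in the scene. Friction and masses are not known exactly. Their poses are not given: they have to be found in the camera images.
- sander: grey disc sander fixed to the bench, on the robot's left. Origin: on the bench below the middle of its level work table's front edge. Local +x: horizontal, from the front edge towards the disc, the way a wedge is pushed in; z up. Two 12 mm high rails along x, from 10 mm inwards of the edge, leave a 60 mm wide channel centred on the x axis; the wedge slides on the bench.
- worktable (a joint): tilt of the aluminium work table (165 mm from hinge to front edge, 150 mm wide, 10 mm thick, 0.6 to 1.2 kg), hinged 165 mm inwards of the sander's origin. 0 = level, positive = front edge up (rad). It droops by its weight to -0.121. A wedge's ramp pushed under the front edge lifts it: that takes some 5 to 15 N and eases on the wedge's flat top.
- lip (a point): lowest point, mid-width, of the free-running steel roller (14 mm thick, 130 mm long) along the work table's front edge, which rides up the wedge: 40 mm above the bench when drooping, 60 mm when the table is level. The table's underside is 5 mm higher.
- stop_face (a point): adjustable stop under the table: a steel block 50 mm wide and 30 mm high, hidden from above. This point: middle of the face that the wedge's nose touches, at bench height; axes as the sander's. It stands 75 to 105 mm inwards of the front edge, and slides back if pushed with more than about 15 N.
- wedge_low_mid (a point): hardwood support wedge, the lowest of three alike but for height: 130 mm long, 50 mm wide, flat underside; the nose end (local +x) is 28 mm high, from there a 35-degree ramp rises to the flat top; the tail end is upright. This point: middle of length and width, half-way up. Local x points to the nose, z up. Height 50 mm.
- wedge_medium_mid (a point): hardwood support wedge, the middle of three alike but for height: 130 mm long, 50 mm wide, flat underside; the nose end (local +x) is 28 mm high, from there a 35-degree ramp rises to the flat top; the tail end is upright. This point: middle of length and width, half-way up. Local x points to the nose, z up. Height 60 mm.
- wedge_tall_mid (a point): hardwood support wedge, the tallest of three alike but for height: 130 mm long, 50 mm wide, flat underside; the nose end (local +x) is 28 mm high, from there a 35-degree ramp rises to the flat top; the tail end is upright. This point: middle of length and width, half-way up. Local x points to the nose, z up. Height 70 mm.
- jar: bystander: glass jar with steel lid, 60 mm across, 85 mm high; origin under its centre
- spray_can: bystander: metal can, 62 mm across, 170 mm high; origin under its centre
- mug: bystander: white mug, 80 mm across, 90 mm high; origin under its centre
- screwdriver: bystander: screwdriver lying on the bench
- wrench: bystander: wrench lying on the bench
- hammer: bystander: hammer lying on the bench
There are look-alikes about, which are no part of the job. What is shaped like the part that bears wedge_medium_mid but blue or pink is not meant.

How it is judged (in metres and radians):
At the end, for the whole second after the job is handed in: 60 mm wedge flat on the bench, in line (12 mm, 0.12 rad), at rest, its nose within 3.5 mm of the stop; work table level within 0.02 rad; stop within 4 mm, other wedges within 30 mm and bystanders within 40 mm of where they were (value of joint worktable between -0.02 and 0.02 rad and x of wedge_medium_mid in the frame of stop_face between -0.0685 and -0.055 m and y of wedge_medium_mid in the frame of stop_face between -0.012 and 0.012 m and angle between the x axis of wedge_medium_mid and the x axis of stop_face, either way round below 0.12 rad and angle between wedge_medium_mid's own z axis and vertical below 0.05 rad and height (world z) of wedge_medium_mid below 0.034 m and distance of stop_face from where it was at the start of the episode below 0.004 m and linear speed of wedge_medium below 0.01 m/s and distance of each of wedge_low_mid, wedge_tall_mid from where it was at the start of the episode below 0.03 m and distance of each of jar, spray_can, mug, screwdriver, wrench, hammer from where it was at the start of the episode below 0.04 m); the robot touches nothing.
It fails at once if one of the other two wedges is moved by more than 30 mm (distance of any of wedge_low_mid, wedge_tall_mid from where it was at the start of the episode above 0.03 m).
It fails at once if a bystander is moved by more than 40 mm (distance of any of jar, spray_can, mug, screwdriver, wrench, hammer from where it was at the start of the episode above 0.04 m).
It fails at once if the stop is shoved back by more than 4 mm (distance of stop_face from where it was at the start of the episode above 0.004 m).
It also fails if it takes over 64 s, if anything falls off the work surface, if the arm or the gripper's body presses on something with over 40 N, if the wrist force passes 120 N, or if a joint passes its speed limit or range.

## Working session

There is one attempt and no reset: what is moved stays moved. The work goes in short steps, Python scripts to look and compute and a tool call to move; the robot and the scene stay as the last step left them, time stands still between calls to the robot, and variables do not carry over. Pictures are saved under pics/ and viewed, and the job is handed in when it is done.

Besides the shell and the picture viewer there is one more tool, called after "Call:" by a JSON object that holds its "op" and its "data". move_arm: Moves the arm, as the interface text tells. Its arguments: {"type":"object","properties":{"moves":{"type":"array","items":{"type":"array"}},"force":{"type":"number"}},"required":["moves"]}

```bash
mkdir -p pics; python3 - <<'E'
from workcell import status, viewer, env
import cv2
print(status.state())
for n in ("scene","top"):
    im=viewer.grab_frame(n); cv2.imwrite(f"pics/{n}0.png",cv2.resize(im[:,:,::-1],(800,600),interpolation=cv2.INTER_CUBIC)); cv2.imwrite(f"{n}0.png",im[:,:,::-1])
    print(viewer.get_calibration(n))
E
```

```text
{'time_s': 0.0, 'qpos': array([ 6.30821063e+01,  1.83498372e+01,  8.97071671e+01, -2.46523965e-04,
        7.20458277e+01, -1.14722421e+00]), 'qvel': array([ 0.07017984,  0.02975867, -0.00278575, -0.05039181,  0.11200372,
       -0.04424105]), 'effort': array([-2.85108035e-03, -4.12466955e+01, -2.31970721e+01,  7.23766373e-02,
        4.60231828e-02, -1.67241042e-04]), 'ee_pos': array([249.82998644, 517.46094626, 291.43310777]), 'ee_rot': array([ -91.01663164,   89.89716768, -116.78722491]), 'force': array([-0.01022387,  0.2052314 , -0.05676156]), 'torque': array([0.03337848, 0.00085047, 0.00022882]), 'gripper_width': 90.96670735630792}
{'camera_matrix': array([[528.08438672,   0.        , 282.38736537],
       [  0.        , 528.08438672, 211.54297424],
       [  0.        ,   0.        ,   1.        ]]), 'eye': array([1496.49009726, -869.87901975, 1343.42432944]), 'rotation': array([-137.25902368,    0.56710579,   54.57563348])}
{'camera_matrix': array([[418.46600254,   0.        , 272.05424894],
       [  0.        , 418.46600254, 210.74432425],
       [  0.        ,   0.        ,   1.        ]]), 'eye': array([ 469.86696218, -175.61063675, 1334.7751413 ]), 'rotation': array([-1.76095531e+02,  2.58827029e-02, -9.01020703e+01])}
```

View pics/scene0.png

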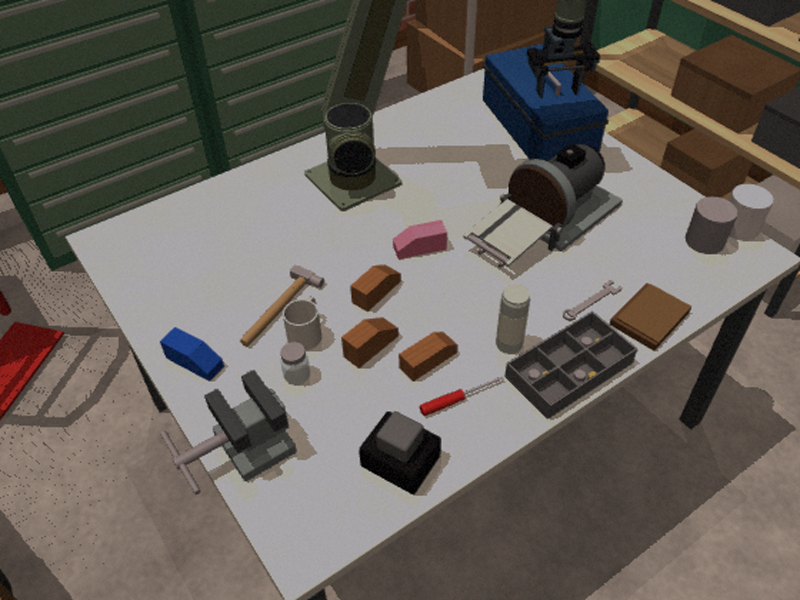

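View pics/top0.png

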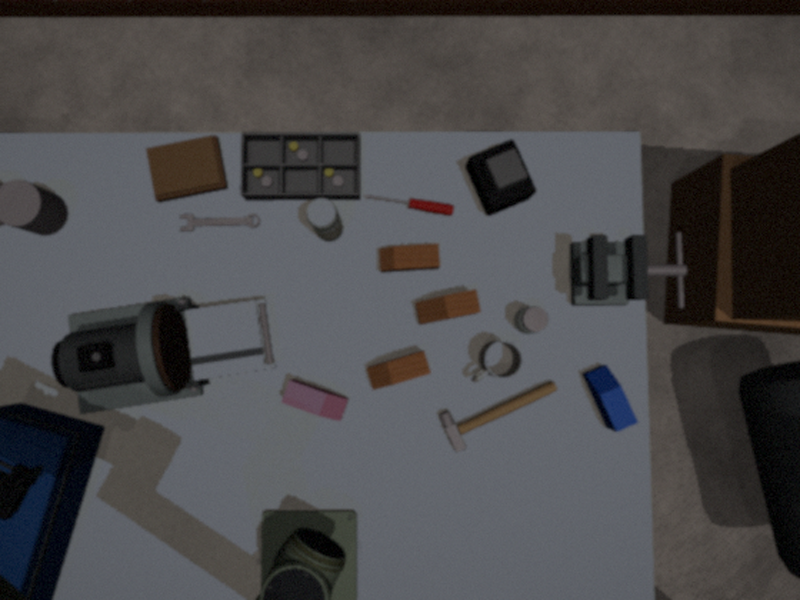

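Scene: three brown wedges at about (376,286), (370,341) and (428,354), with a pink look-alike at (420,240) and a blue one at (192,352). In the top view the brown ones are at (399,370), (447,306) and (409,257). The sander is at the left with its front edge near (266,333).

```bash
python3 - <<'E'
import cv2,numpy as np
s=cv2.imread("scene0.png");t=cv2.imread("top0.png")
a=cv2.resize(s[175:275,225:335],None,fx=7,fy=6*7/6*1.0,interpolation=cv2.INTER_CUBIC)[:600]
cv2.imwrite("pics/cs.png",cv2.resize(s[178:273,230:330],None,fx=6,fy=6,interpolation=cv2.INTER_CUBIC))
c=cv2.resize(t[160:280,250:345],None,fx=5,fy=5,interpolation=cv2.INTER_CUBIC);cv2.imwrite("pics/ct.png",np.clip(c*1.6,0,255))
c=cv2.resize(t[195:300,30:210],None,fx=4.4,fy=4.4,interpolation=cv2.INTER_CUBIC);cv2.imwrite("pics/cts.png",np.clip(c*1.5,0,255))
cv2.imwrite("pics/css.png",cv2.resize(s[90:200,315:445],None,fx=5,fy=5,interpolation=cv2.INTER_CUBIC))
E
```

```text
[ WARN:0@0.323] global loadsave.cpp:1063 imwrite_ Unsupported depth image for selected encoder is fallbacked to CV_8U.
```

View pics/cs.png

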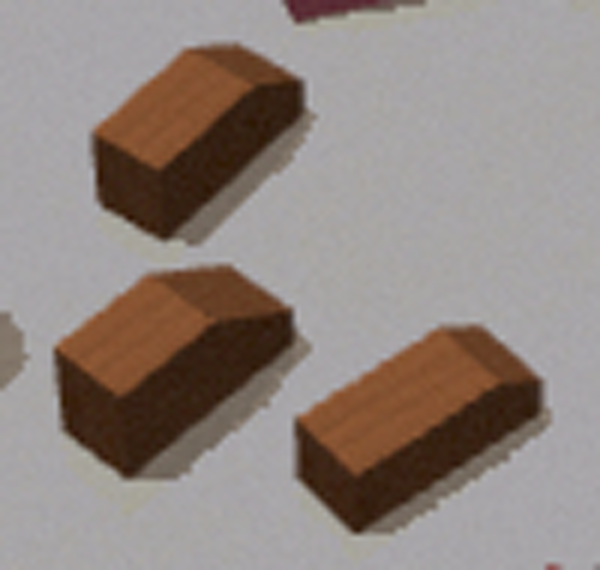

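View pics/ct.png

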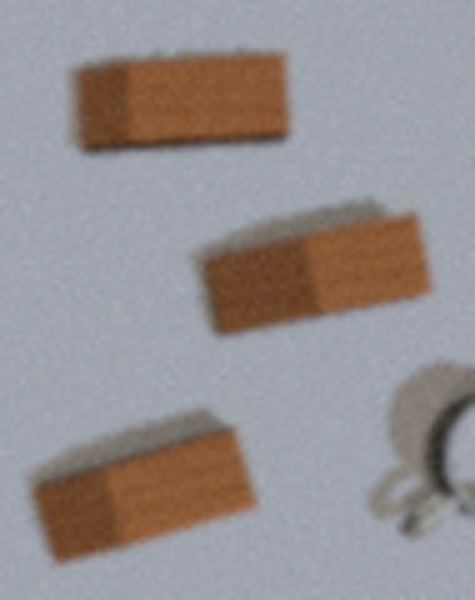

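View pics/cts.png

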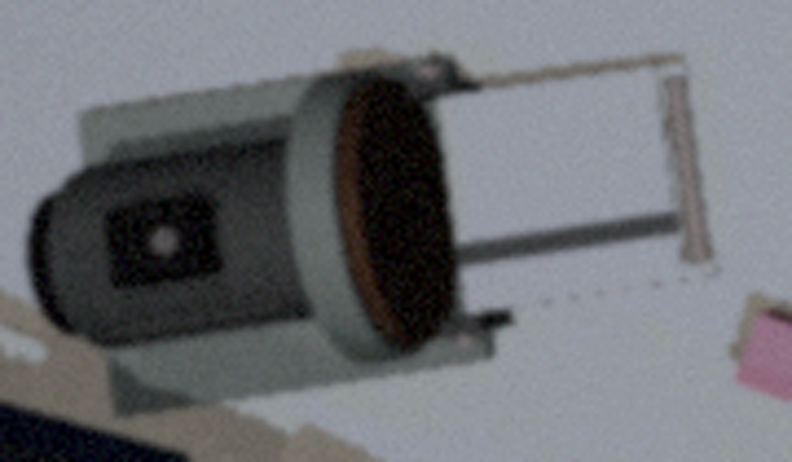

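View pics/css.png

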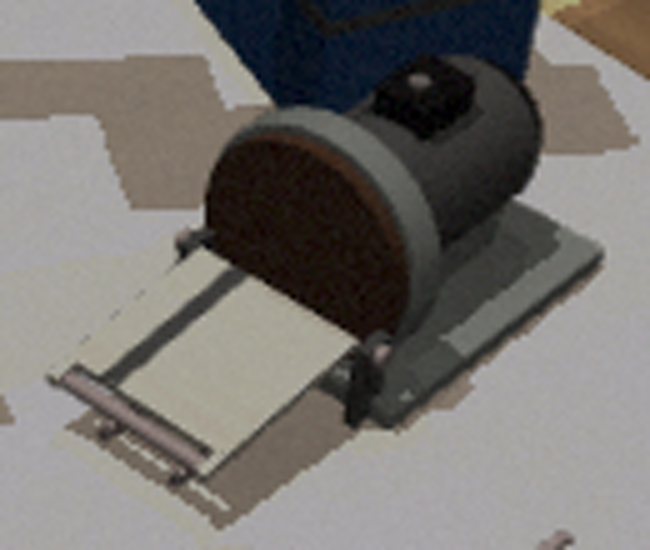

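Candidates for the wedge (top 800-px view): brown (409,257), (447,306), (399,370); pink (314,398) and blue (610,398) are look-alikes. The ramp-to-length ratios (top crop) are about 0.26, 0.51 and 0.37. These fit low, tall and medium, so I want the one at (399,370). Next I measure the heights and poses.

```bash
cat > h.py <<'E'
import numpy as np,cv2
from workcell import status,viewer,env
from scipy.spatial.transform import Rotation as R
def cam(n):
    c=viewer.get_calibration(n);return c['camera_matrix'],c['eye'],R.from_euler('xyz',c['rotation'],degrees=True).as_matrix()
def ray(n,p):
    K,e,r=cam(n);d=r@np.linalg.inv(K)@np.array([p[0],p[1],1.]);return e,d/np.linalg.norm(d)
def onz(n,p,z):
    e,d=ray(n,p);return e+d*(z-e[2])/d[2]
def tri(p,q):
    e1,d1=ray('scene',p);e2,d2=ray('top',q)
    s=np.linalg.lstsq(np.stack([d1,-d2],1),e2-e1,rcond=None)[0]
    a=e1+s[0]*d1;b=e2+s[1]*d2;return (a+b)/2,np.linalg.norm(a-b)
def proj(n,P):
    K,e,r=cam(n);v=K@(r.T@(np.asarray(P,float)-e));return v[:2]/v[2]
E
python3 - <<'E'
from h import *
np.set_printoptions(precision=1,suppress=True)
S=lambda x,y:(x/6+230-.4,y/6+178-.4); T=lambda x,y:(x/5+250-.4,y/5+160-.4)
prs={'C':[((95,135),(235,430)),((160,168),(257,505)),((250,90),(125,545)),((190,50),(107,470)),((303,82),(57,562)),((237,45),(36,487))],
'B':[((57,350),(415,215)),((120,393),(430,290)),((215,320),(320,312)),((155,275),(302,237)),((293,312),(218,332)),((230,265),(205,262))],
'A':[((297,422),(285,55)),((357,473),(287,133)),((500,380),(133,145)),((440,328),(127,63)),((542,380),(85,150)),((480,327),(77,70))]}
for k,v in prs.items():
    print(k)
    for p,q in v: print(*tri(S(*p),T(*q)))
print('C by plane')
for q,z in [((235,430),60),((257,505),60),((125,545),60),((107,470),60),((57,562),28),((36,487),28)]: print(onz('top',T(*q),z))
U=lambda x,y:(x/4.4+30-.4,y/4.4+195-.4)
V=lambda x,y:(x/5+315-.4,y/5+90-.4)
print('roller top'); a=onz('top',U(675,78),50);b=onz('top',U(700,258),50);print(a,b,np.linalg.norm(a-b),(a+b)/2)
print('roller tri',tri(V(210,455),U(675,78)),tri(V(68,373),U(700,258)))
print('rail ends',onz('scene',V(180,478),6),onz('scene',V(105,430),6))
print('table edges tri', tri(V(355,345),U(430,95)))
for n,z in [((325,218),85)]:pass
print('mug',onz('top',(497*.7,358*.7),90),'jar',onz('top',(531*.7,318*.7),85),'can',onz('top',(322*.7,213*.7),170),'pink',onz('top',(314*.7,398*.7),50))
st=status.state();print(R.from_euler('xyz',st['ee_rot'],degrees=True).as_matrix())
E
```

```text
C
[ 441.6 -262.8   89.3] 35.38793341493313
[ 415.  -249.2   33.1] 37.52086019717803
[ 389.6 -168.3   26.7] 35.598397121257086
[ 418.8 -185.8   92.9] 33.072897532217446
[ 377.8 -124.2   -2.5] 38.46808329267208
[ 406.8 -144.3   64. ] 36.62358510075453
B
[ 569.1 -368.3  101.7] 32.93397661708307
[ 546.2 -358.5   38.9] 33.104688508459255
[ 533.2 -289.7   38.7] 34.78242182133779
[ 556.3 -300.5  103.5] 31.518796040490333
[ 521.8 -229.5   -6.9] 32.801665438750796
[ 543.9 -245.3   64.2] 32.59639995145715
A
[ 668.1 -291.    87.8] 28.024776010276568
[ 647.3 -274.3   10. ] 30.267514159563675
[ 640.7 -175.1    9.7] 33.00446415628911
[ 662.6 -196.1   91.7] 28.33015148477499
[ 640.2 -144.3  -13. ] 32.77429933469432
[ 661.1 -166.7   71.3] 30.5014238732422
C by plane
[ 450.7 -249.5   60. ]
[ 405.4 -262.6   60. ]
[ 381.4 -182.6   60. ]
[ 426.6 -171.8   60. ]
[ 368.8 -140.6   28. ]
[ 415.1 -127.5   28. ]
roller top
[553.2  98.8  50. ] [427.8  79.8  50. ] 126.75524591330927 [490.5  89.3  50. ]
roller tri (array([554.1,  99. ,  60.6]), np.float64(5.8693095493330505)) (array([427.9,  78.1,  56.9]), np.float64(0.730453765437754))
rail ends [520.7 110.1   6. ] [449.9  98.3   6. ]
table edges tri (array([538.1, 259.1,  69.8]), np.float64(8.774597170087373))
mug [ 436.1 -399.6   90. ] jar [ 519.1 -472.8   85. ] can [723.7 -44.  170. ] pink [350.8 -15.8  50. ]
[[-0.   0.4  0.9]
 [-0.   0.9 -0.4]
 [-1.  -0.   0. ]]
```

```bash
python3 - <<'E'
from h import *
np.set_printoptions(precision=1,suppress=True)
S=lambda x,y:(x/6+230-.4,y/6+178-.4); T=lambda x,y:(x/5+250-.4,y/5+160-.4)
prs={'C':[((160,168),(235,430)),((95,135),(257,505)),((190,50),(125,545)),((250,90),(107,470)),((237,45),(57,562)),((303,82),(36,487))],
'B':[((120,393),(415,215)),((57,350),(430,290)),((155,275),(320,312)),((215,320),(302,237))],
'A':[((357,473),(285,55)),((297,422),(287,133)),((440,328),(133,145)),((500,380),(127,63))]}
for k,v in prs.items():
    print(k)
    for p,q in v: print(*tri(S(*p),T(*q)))
# scene bottom tail corners of C
for p in [(165,240),(97,205)]: print('bot',onz('scene',S(*p),0))
for p in [(160,168),(95,135),(190,50),(250,90)]: print('scene top',onz('scene',S(*p),60))
E
```

```text
C
[ 450.9 -249.1   62.2] 0.6016850718034457
[ 405.3 -262.7   58.7] 0.07569851663938887
[ 381.6 -182.4   60.6] 0.33119055665856695
[ 426.7 -171.6   58.2] 0.4167598149468092
[ 368.8 -141.    30.7] 0.9054899939099575
[ 415.4 -127.2   29.4] 0.8401055686067866
B
[ 580.4 -358.8   71.5] 0.2130973443493919
[ 534.8 -368.2   68.6] 1.2525530387486101
[ 522.3 -299.9   71.5] 1.820667170796808
[ 567.3 -290.3   70.3] 0.25607003357661823
A
[ 682.1 -281.7   52. ] 1.3827055470078886
[ 633.6 -284.    46.6] 0.9029056158076764
[ 626.8 -187.2   49.4] 2.229008848565807
[ 676.9 -184.3   52.8] 0.49313858450152126
bot [ 449.2 -247.7    0. ]
bot [ 403.4 -264.5    0. ]
scene top [ 449.2 -247.8   60. ]
scene top [ 406.4 -263.4   60. ]
scene top [ 381.1 -182.    60. ]
scene top [ 428.3 -172.4   60. ]
```

The triangulated heights confirm C = medium (tops at 58–62), B = tall (about 70) and A = low (about 50). Now I refine the sander axis.

```bash
python3 - <<'E'
import cv2,numpy as np
s=cv2.imread("scene0.png");t=cv2.imread("top0.png")
a=cv2.resize(s[158:198,320:375],None,fx=13,fy=13,interpolation=cv2.INTER_CUBIC);cv2.imwrite("pics/r1.png",np.clip(a*1.4,0,255).astype('uint8'))
a=cv2.resize(t[203:265,125:195],None,fx=9,fy=9,interpolation=cv2.INTER_CUBIC);cv2.imwrite("pics/r2.png",np.clip((a-60.)*2.2,0,255).astype('uint8'))
E
```

```text
(no output)
```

View pics/r1.png

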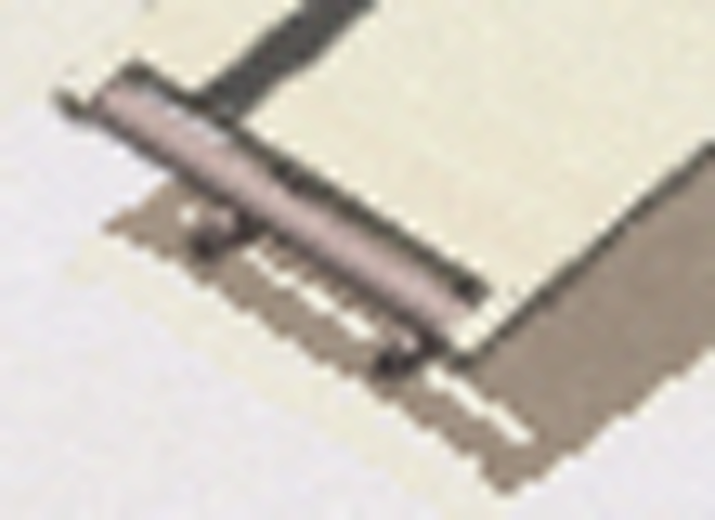

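View pics/r2.png

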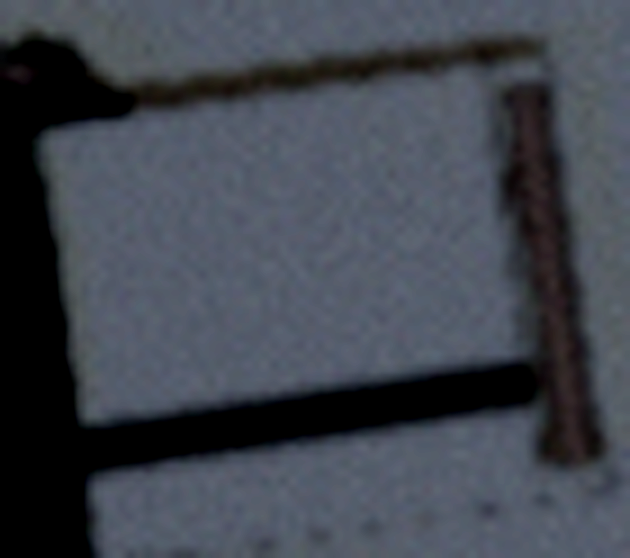

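```bash
python3 - <<'E'
from h import *
np.set_printoptions(precision=1,suppress=True)
V=lambda x,y:(x/13+320-.46,y/13+158-.46); U=lambda x,y:(x/9+125-.44,y/9+203-.44)
ang=lambda a,b:np.degrees(np.arctan2((b-a)[1],(b-a)[0]))
a=onz('top',U(525,88),52);b=onz('top',U(573,462),52);print('roller',a,b,(a+b)/2,ang(b,a)+90)
c=onz('scene',V(120,87),50);d=onz('scene',V(457,305),50);print('roller scene',d,c,(c+d)/2,ang(c,d)+90)
a=onz('scene',V(213,243),6);b=onz('scene',V(398,358),6);print('rail',a,b,(a+b)/2,ang(a,b)+90)
e=onz('top',U(90,448),71);f=onz('top',U(535,383),56);print('slot',e,f,ang(f,e))
e=onz('top',U(95,555),72);f=onz('top',U(610,483),54);print('edge lo',e,f,ang(f,e))
e=onz('top',U(50,117),72);f=onz('top',U(540,60),54);print('edge hi',e,f,ang(f,e))
E
```

```text
roller [553.   98.7  52. ] [425.9  80.8  52. ] [489.5  89.8  52. ] 98.0135450476608
roller scene [545.2 103.1  50. ] [423.3  84.5  50. ] [484.2  93.8  50. ] 98.70632280668715
rail [453.2  97.1   6. ] [519.3 109.2   6. ] [486.2 103.1   6. ] 100.34034611458392
slot [431.5 238.5  71. ] [452.7  93.2  56. ] 98.29577571634343
edge lo [396.  235.8  72. ] [418.9  67.8  54. ] 97.7490397229429
edge hi [542.2 253.9  72. ] [562.4  93.3  54. ] 97.16899113184415
```

```bash
cat >> h.py <<'E'
def go(P,yang=None):
    """shift along tool axes (cm), turn about tool x (rad) to put TCP at P with tool y at world angle yang (deg)"""
    st=status.state();M=R.from_euler('xyz',st['ee_rot'],degrees=True).as_matrix()
    sh=M.T@(np.array(P)-st['ee_pos'])/10
    cur=np.degrees(np.arctan2(M[1,1],M[0,1])); zc=M[:,2]
    t=0
    if yang is not None:
        dl=(yang-cur+90)%180-90; t=-np.radians(dl)
    print('tcp',st['ee_pos'].round(1),'yang %.2f'%cur,'shift',sh.round(2),'turn %.3f'%t,'F',st['force'].round(1),'w %.1f'%st['gripper_width'],'t %.2f'%st['time_s'],'q',st['qpos'].round(0))
E
python3 -c "
from h import *
go([421.6,-236.3,290],16.4);go([421.6,-236.3,95],16.4)"
```

```text
tcp [249.9 517.5 291.5] yang 64.23 shift [  0.25 -60.41  48.24] turn 0.835 F [ 0.7  0.2 -0.9] w 91.1 t 0.10 q [63. 18. 90. -0. 72. -1.]
tcp [249.9 517.5 291.5] yang 64.23 shift [ 19.75 -60.38  48.24] turn 0.835 F [ 0.7  0.2 -0.9] w 91.1 t 0.10 q [63. 18. 90. -0. 72. -1.]
```

Call:
{"op": "move_arm", "data": {"moves": [[[-2,-4,3],0.05,0.6],[[-2,-8,6.5],0.11,0.6],[[-2,-12,9.5],0.17,0.6],[[-2,-16,13],0.22,0.6],[[-2,-20,16],0.28,0.6],[[-2,-24,19],0.33,0.6],[[-2,-28,22.5],0.39,0.6],[[-2,-32,25.5],0.44,0.6],[[-2,-36,29],0.5,0.6],[[-2,-40,32],0.55,0.6],[[-2,-44,35],0.61,0.6],[[-2,-48,38.5],0.66,0.6],[[-2,-52,41.5],0.72,0.6],[[-2,-56,45],0.78,0.6],[[0,-60.4,48.2],0.835,0.6],[[0,-60.4,48.2],0.835,0.6],[[0,-60.4,48.2],0.835,0.6]], "force": 30}}

```text
time_s: 2.22
ee_pos: [421.0, -235.2, 291.8]
ee_rot: [-155.7, 89.9, 130.6]
force: [0.3, 0.3, 0.7]
gripper_width: 73.1
```

```bash
python3 - <<'E'
from h import *
im=viewer.grab_frame('scene');cv2.imwrite('pics/s1.png',cv2.resize(im[140:300,180:400,::-1],None,fx=3.6,fy=3.6,interpolation=cv2.INTER_CUBIC))
go([421.6,-236.3,95],16.4)
E
```

```text
tcp [ 421.2 -234.8  292.3] yang 16.43 shift [19.73 -0.    0.18] turn 0.001 F [-0.4  0.1  1. ] w 73.4 t 2.27 q [-31.  10. 101.   0.  69. -47.]
```

View pics/s1.png

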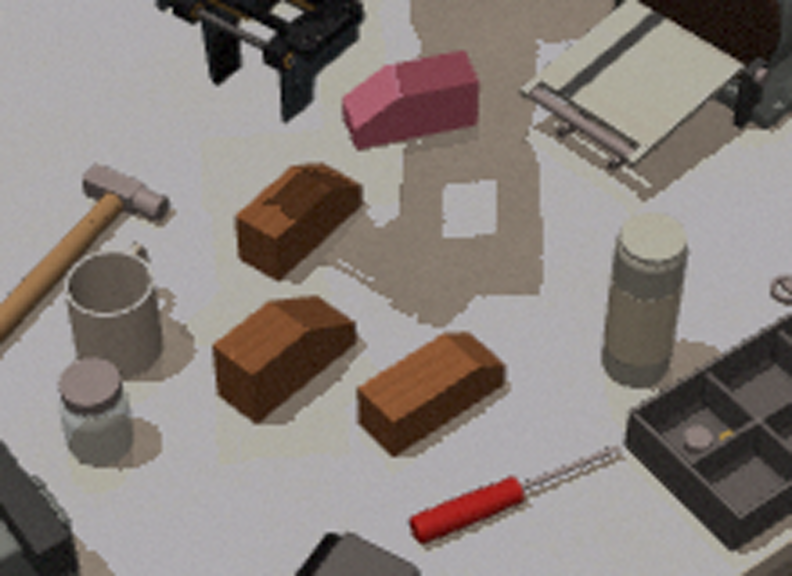

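The gripper hangs above the medium wedge (crop 300,215), clear of everything. Descend and grip.

Call:
{"op": "move_arm", "data": {"moves": [[[4,0,0.1],0,0.6],[[8,0,0.1],0,0.6],[[12,0,0.1],0,0.6],[[15,0,0.1],0,0.6],[[17.5,0,0.1],0,0.6],[[19,0,0.1],0,0.6],[[19.7,0,0.1],0,0.6],[[19.7,0,0.1],0,0.6],[[19.7,0,0.1],0,0],[[19.7,0,0.1],0,-0.2],[[19.7,0,0.1],0,-0.3],[[19.7,0,0.1],0,-0.3]], "force": 30}}

```text
time_s: 3.78
ee_pos: [421.9, -236.8, 95.7]
ee_rot: [48.3, 90.0, -25.3]
force: [-0.8, -0.1, 4.8]
gripper_width: 50.1
```

```bash
python3 - <<'E'
from h import *
im=viewer.grab_frame('top');cv2.imwrite('pics/t2.png',cv2.resize(im[140:300,180:400,::-1],None,fx=3.6,fy=3.6,interpolation=cv2.INTER_CUBIC))
go([421.6,-236.3,120],16.4)
E
```

```text
tcp [ 421.9 -236.8   95.7] yang 16.38 shift [-2.43 -0.01 -0.05] turn -0.000 F [0.2 0.6 5.8] w 49.7 t 3.83 q [-31.  23. 116.   0.  41. -47.]
```

View pics/t2.png

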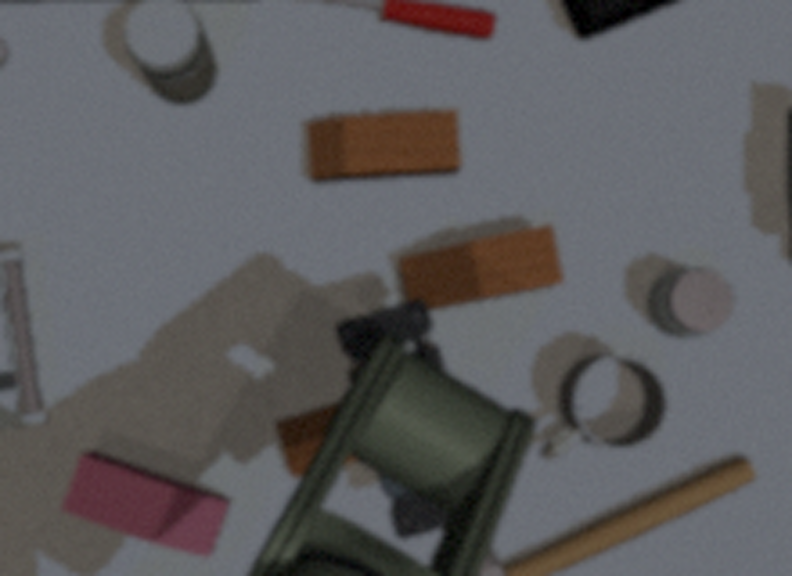

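Gripped at a 50 mm opening. Lift and carry it to the channel mouth.

```bash
python3 -c "
from h import *
go([506.8,-38.7,146],8.0)"
```

```text
tcp [ 421.9 -236.8   95.7] yang 16.38 shift [ -5.03  13.74 -16.61] turn 0.146 F [0.2 0.6 5.8] w 49.7 t 3.83 q [-31.  23. 116.   0.  41. -47.]
```

Call:
{"op": "move_arm", "data": {"moves": [[[-1,0,0],0,-0.3],[[-2.5,0,0],0,-0.3],[[-4,0,0],0,-0.3],[[-5,1,-1],0.01,-0.3],[[-5,3,-3.5],0.03,-0.3],[[-5,5,-6],0.05,-0.3],[[-5,7,-8.5],0.08,-0.3],[[-5,9,-11],0.1,-0.3],[[-5,11,-13.3],0.12,-0.3],[[-5,12.7,-15.3],0.14,-0.3],[[-5,13.5,-16.3],0.146,-0.3],[[-5,13.7,-16.6],0.146,-0.3],[[-5,13.7,-16.6],0.146,-0.3],[[-5,13.7,-16.6],0.146,-0.3]], "force": 50}}

```text
time_s: 5.58
ee_pos: [506.0, -39.4, 145.2]
ee_rot: [-80.4, 90.0, -162.5]
force: [-0.3, -0.8, -1.0]
gripper_width: 49.8
```

```bash
python3 - <<'E'
from h import *
im=viewer.grab_frame('scene');cv2.imwrite('scene3.png',im[:,:,::-1]);cv2.imwrite('pics/s3.png',cv2.resize(im[120:250,240:400,::-1],None,fx=4.5,fy=4.5,interpolation=cv2.INTER_CUBIC))
go([506.8,-38.7,96],8.0)
E
```

```text
tcp [506.1 -39.4 145.2] yang 7.97 shift [ 4.92  0.08 -0.06] turn -0.000 F [-0.1  0.3 -3. ] w 49.7 t 5.62 q [ -6.  21. 110.  -0.  49. -14.]
```

View pics/s3.png

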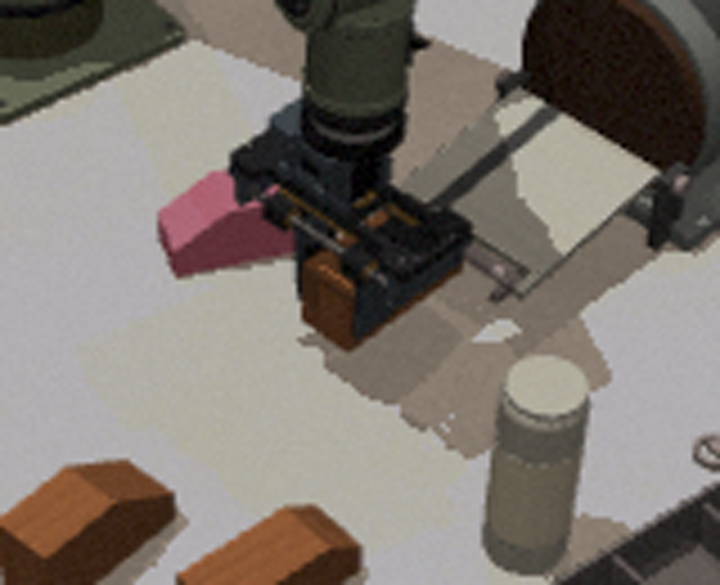

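The wedge hangs level in the grip, in line with the channel. Lower it to the bench.

Call:
{"op": "move_arm", "data": {"moves": [[[1.5,0,0],0,-0.3],[[3,0,0],0,-0.3],[[4,0,0],0,-0.3],[[4.6,0,0],0,-0.3],[[4.8,0,0],0,-0.3],[[4.9,0,0],0,-0.3],[[4.9,0,0],0,-0.3]]}}

```text
time_s: 6.5
ee_pos: [506.5, -38.7, 96.5]
ee_rot: [82.8, 90.0, 0.8]
force: [-0.0, -0.1, -2.3]
gripper_width: 49.6
```

```bash
python3 - <<'E'
from h import *
go([506.8,-38.7,96],8.0)
im=viewer.grab_frame('top');cv2.imwrite('top4.png',im[:,:,::-1]);cv2.imwrite('pics/t4.png',np.clip(cv2.resize(im[190:290,120:260,::-1],None,fx=5.5,fy=5.5,interpolation=cv2.INTER_CUBIC)*1.5,0,255).astype('uint8'))
im=viewer.grab_frame('scene');cv2.imwrite('pics/s4.png',cv2.resize(im[140:230,280:400,::-1],None,fx=6,fy=6,interpolation=cv2.INTER_CUBIC))
E
```

```text
tcp [506.5 -38.7  96.5] yang 8.03 shift [0.05 0.03 0.  ] turn 0.000 F [-0.  -0.1 -2.3] w 49.6 t 6.50 q [ -6.  24. 113.   0.  42. -14.]
```

View pics/t4.png

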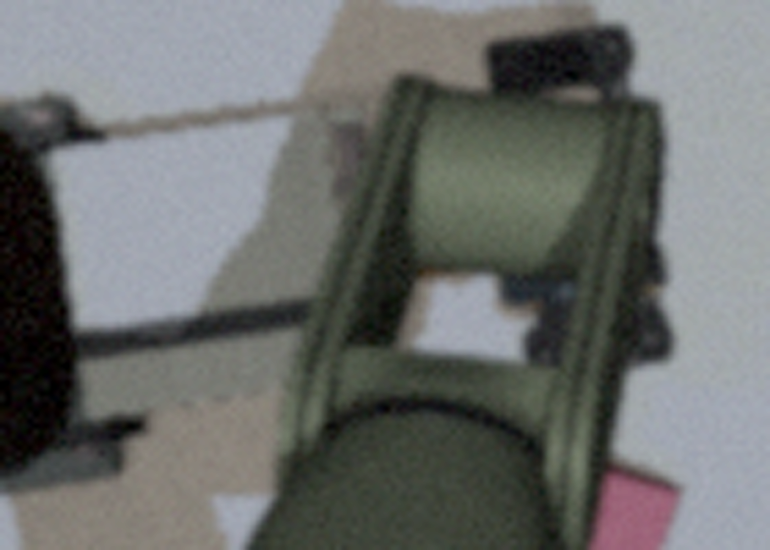

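View pics/s4.png

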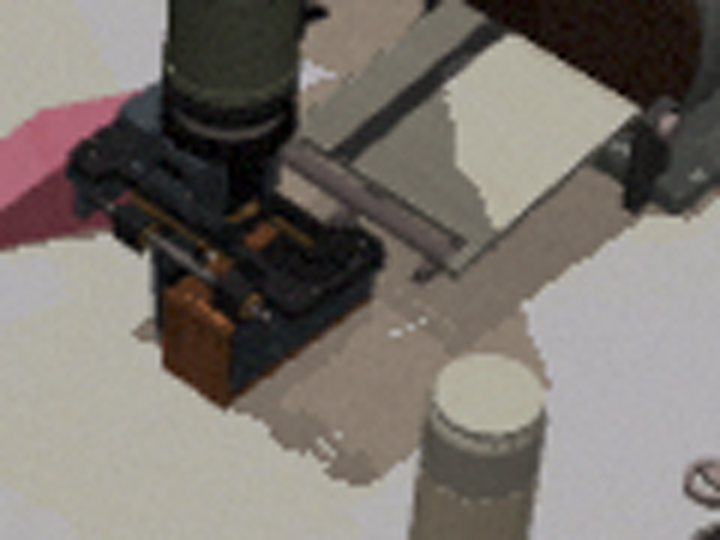

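```bash
python3 - <<'E'
from h import *
S=lambda x,y:(x/6+280-.4,y/6+140-.4)
a=onz('scene',S(225,408),0);b=onz('scene',S(163,368),0);m=(a+b)/2;print(a,b,m,np.degrees(np.arctan2(*(a-b)[1::-1])))
u=np.array([np.cos(np.radians(98)),np.sin(np.radians(98))]);v=np.array([-u[1],u[0]])
o=np.array([488.3,93]);print('tail along,lat',(m[:2]-o)@u,(m[:2]-o)@v)
E
```

```text
[532.87126589 -52.31010075   0.        ] [486.05787615 -61.93945918   0.        ] [509.46457102 -57.12477997   0.        ] 11.623427456063304
tail along,lat -151.60931490745426 -0.06526771311664543
```

Call:
{"op": "move_arm", "data": {"moves": [[[0.1,0,-0.3],0,-0.3],[[0.1,0,-0.8],0,-0.3],[[0.1,0,-1.3],0,-0.3],[[0.1,0,-1.8],0,-0.3],[[0.1,0,-2.3],0,-0.3],[[0.1,0,-2.8],0,-0.3],[[0.1,0,-3.2],0,-0.3],[[0.1,0,-3.5],0,-0.3],[[0.1,0,-3.5],0,-0.3]]}}

```text
time_s: 7.72
ee_pos: [501.9, -3.8, 95.7]
ee_rot: [74.0, 89.9, -8.0]
force: [-0.2, -2.3, 5.6]
gripper_width: 49.9
```

```bash
python3 - <<'E'
from h import *
go([506.8,-38.7,96],8.0)
im=viewer.grab_frame('scene');cv2.imwrite('pics/s5.png',cv2.resize(im[140:230,280:400,::-1],None,fx=6,fy=6,interpolation=cv2.INTER_CUBIC))
E
```

```text
tcp [501.9  -3.8  95.7] yang 8.06 shift [-0.03  0.    3.52] turn 0.001 F [-0.2 -2.3  5.6] w 49.9 t 7.72 q [ -2.  24. 114.  -0.  42. -10.]
```

View pics/s5.png

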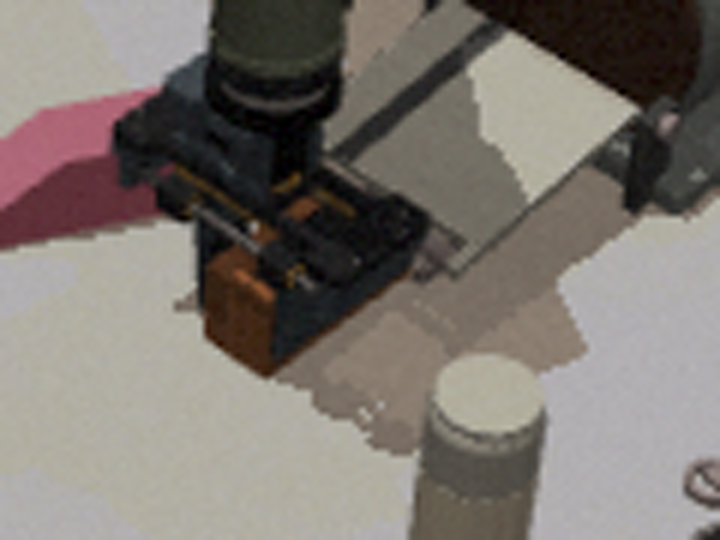

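Call:
{"op": "move_arm", "data": {"moves": [[[0,0,-0.3],0,-0.3],[[0,0,-0.6],0,-0.3],[[0,0,-0.9],0,-0.3],[[0,0,-1.2],0,-0.3],[[0,0,-1.5],0,-0.3],[[0,0,-1.8],0,-0.3],[[0,0,-2.0],0,-0.3]]}}

```text
time_s: 8.65
ee_pos: [499.3, 14.1, 95.8]
ee_rot: [18.2, 89.8, -63.7]
force: [1.1, -14.1, 5.1]
gripper_width: 49.7
```

```bash
python3 - <<'E'
from h import *
go([506.8,-38.7,96],8.0)
im=viewer.grab_frame('scene');cv2.imwrite('pics/s6.png',cv2.resize(im[140:230,280:400,::-1],None,fx=6,fy=6,interpolation=cv2.INTER_CUBIC))
E
```

```text
tcp [499.3  14.1  95.8] yang 8.15 shift [-0.   -0.    5.33] turn 0.003 F [  1.1 -14.1   5.1] w 49.7 t 8.65 q [  0.  24. 114.  -0.  42.  -8.]
```

View pics/s6.png

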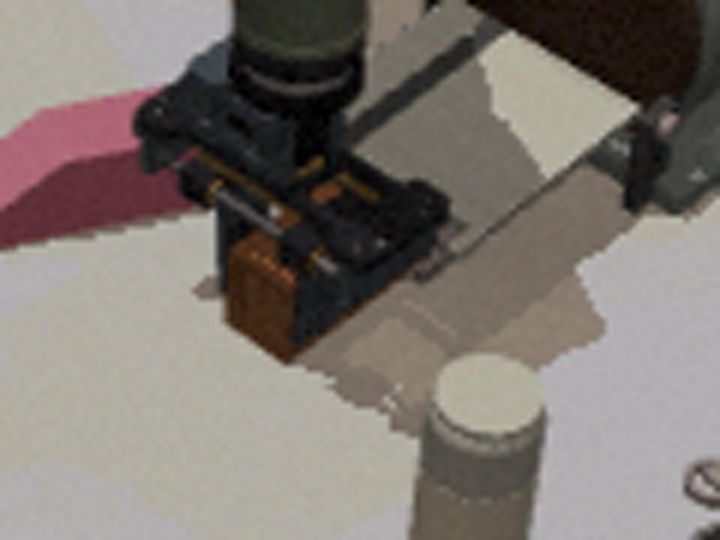

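Call:
{"op": "move_arm", "data": {"moves": [[[0,0,-0.3],0,-0.3],[[0,0,-0.6],0,-0.3],[[0,0,-0.9],0,-0.3],[[0,0,-1.2],0,-0.3],[[0,0,-1.5],0,-0.3],[[0,0,-1.8],0,-0.3],[[0,0,-2.1],0,-0.3],[[0,0,-2.4],0,-0.3],[[0,0,-2.4],0,-0.3]]}}

```text
time_s: 9.82
ee_pos: [495.3, 39.0, 95.7]
ee_rot: [7.3, 89.9, -74.6]
force: [-0.3, -6.6, 7.0]
gripper_width: 49.7
```

```bash
python3 - <<'E'
from h import *
go([506.8,-38.7,96],8.0)
im=viewer.grab_frame('scene');cv2.imwrite('pics/s7.png',cv2.resize(im[140:230,280:400,::-1],None,fx=6,fy=6,interpolation=cv2.INTER_CUBIC))
E
```

```text
tcp [495.3  39.   95.7] yang 8.09 shift [-0.02  0.04  7.85] turn 0.002 F [-0.3 -6.6  7. ] w 49.7 t 9.82 q [  3.  24. 115.  -0.  42.  -5.]
```

View pics/s7.png

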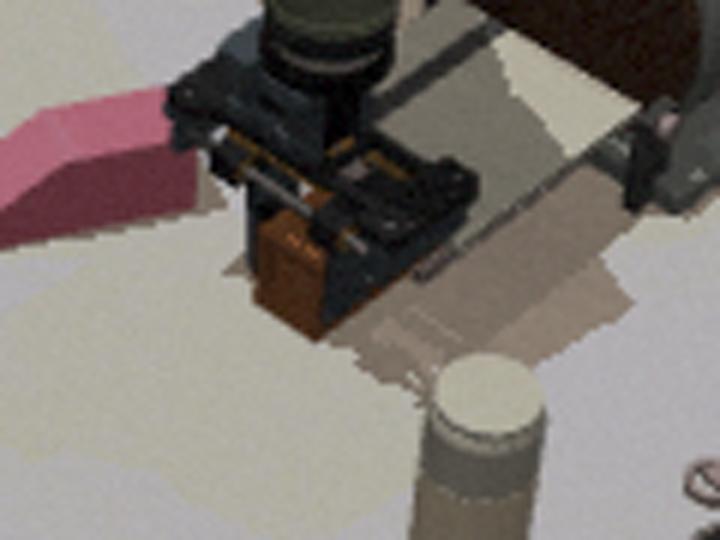

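The force eased from 14 to 6.6 N, so the roller is on the flat top. I add a few mm more, then let go and push from the tail.

Call:
{"op": "move_arm", "data": {"moves": [[[0,0,-0.2],0,-0.3],[[0,0,-0.4],0,-0.3],[[0,0,-0.6],0,-0.3],[[0,0,-0.8],0,-0.3],[[0,0,-0.8],0,-0.3]]}}

```text
time_s: 10.5
ee_pos: [494.2, 46.7, 95.7]
ee_rot: [2.3, 89.9, -79.6]
force: [-0.9, -7.5, 6.9]
gripper_width: 50.0
```

Call:
{"op": "move_arm", "data": {"moves": [[[0,0,0],0,0.2],[[0,0,0],0,0.3],[[0,0,0],0,0.3],[[0,0,0],0,0.3],[[0,0,1],0,0.3],[[0,0,2.5],0,0.3],[[0,0,4],0,0.3],[[0,0,5],0,0.3],[[0,0,5.5],0,0],[[0,0,5.5],0,-0.4],[[0,0,5.5],0,-0.4],[[0,0,5.5],0,-0.4]]}}

```text
time_s: 12.0
ee_pos: [501.8, -6.7, 95.3]
ee_rot: [-176.9, 90.0, 101.1]
force: [0.3, -0.1, -0.9]
gripper_width: 27.5
```

```bash
python3 - <<'E'
from h import *
go([506.8,-38.7,96],8.0)
im=viewer.grab_frame('scene');cv2.imwrite('pics/s8.png',cv2.resize(im[140:230,280:400,::-1],None,fx=6,fy=6,interpolation=cv2.INTER_CUBIC))
E
```

```text
tcp [501.8  -6.7  95.3] yang 8.05 shift [-0.08  0.04  3.24] turn 0.001 F [ 0.3 -0.1 -0.9] w 27.5 t 12.00 q [ -2.  24. 114.   0.  42. -10.]
```

View pics/s8.png

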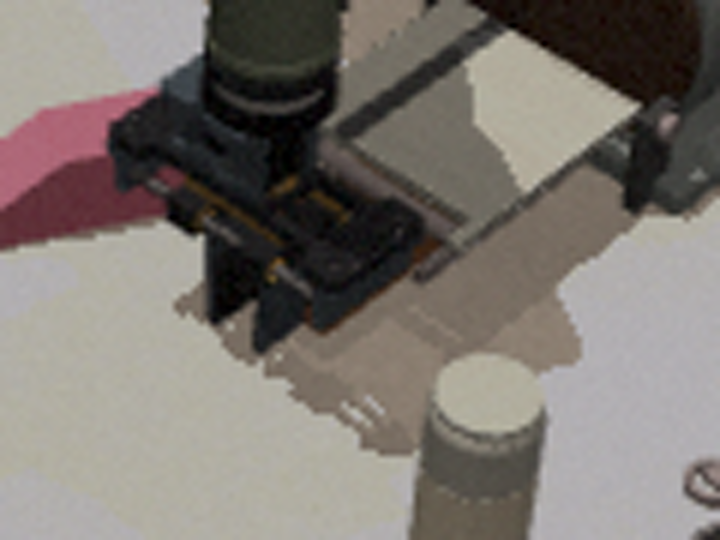

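Call:
{"op": "move_arm", "data": {"moves": [[[0.2,0,-0.3],0,-0.4],[[0.5,0,-0.7],0,-0.4],[[0.5,0,-1.1],0,-0.4],[[0.5,0,-1.4],0,-0.4],[[0.5,0,-1.6],0,-0.4],[[0.5,0,-1.8],0,-0.4],[[0.5,0,-2.0],0,-0.4],[[0.5,0,-2.0],0,-0.4]]}}

```text
time_s: 13.05
ee_pos: [499.0, 12.1, 90.3]
ee_rot: [-10.6, 89.9, -92.5]
force: [0.5, -5.1, 0.2]
gripper_width: 27.1
```

Call:
{"op": "move_arm", "data": {"moves": [[[0,0,-0.1],0,-0.4],[[0,0,-0.2],0,-0.4],[[0,0,-0.2],0,-0.4]]}}

```text
time_s: 13.42
ee_pos: [498.7, 14.1, 90.3]
ee_rot: [-18.2, 89.9, -100.1]
force: [-0.6, -6.0, 0.8]
gripper_width: 27.7
```

Call:
{"op": "move_arm", "data": {"moves": [[[0,0,-0.1],0,-0.4],[[0,0,-0.2],0,-0.4],[[0,0,-0.2],0,-0.4]]}}

```text
time_s: 13.8
ee_pos: [498.4, 16.1, 90.3]
ee_rot: [-22.5, 89.9, -104.4]
force: [-0.2, -5.0, 1.3]
gripper_width: 27.1
```

Call:
{"op": "move_arm", "data": {"moves": [[[0,0,-0.1],0,-0.4],[[0,0,-0.2],0,-0.4],[[0,0,-0.2],0,-0.4]]}}

```text
time_s: 14.18
ee_pos: [498.0, 18.0, 90.3]
ee_rot: [-26.2, 89.9, -108.1]
force: [-0.8, -5.6, 0.6]
gripper_width: 27.2
```

```bash
python3 - <<'E'
from h import *
go([506.8,-38.7,96],8.0)
im=viewer.grab_frame('scene');cv2.imwrite('pics/s9.png',cv2.resize(im[140:230,280:400,::-1],None,fx=6,fy=6,interpolation=cv2.INTER_CUBIC))
E
```

```text
tcp [498.   18.   90.3] yang 8.08 shift [-0.56  0.07  5.74] turn 0.001 F [-0.8 -5.6  0.6] w 27.2 t 14.18 q [  1.  24. 115.  -0.  41.  -7.]
```

View pics/s9.png

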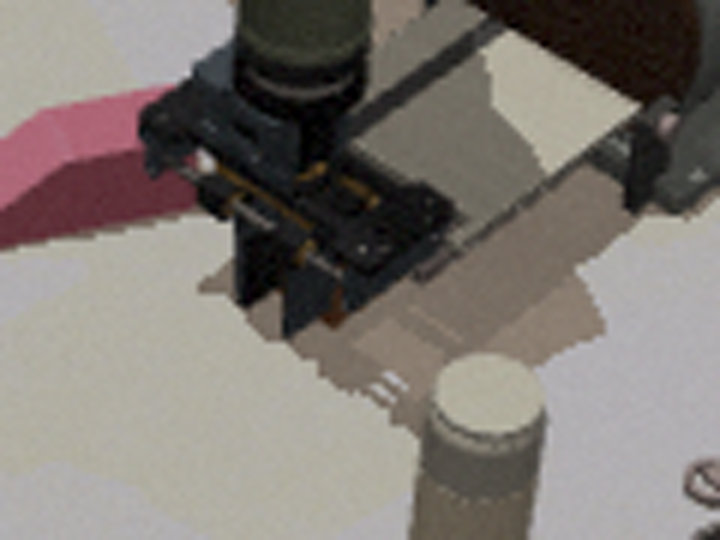

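Call:
{"op": "move_arm", "data": {"moves": [[[0,0,-0.1],0,-0.4],[[0,0,-0.2],0,-0.4],[[0,0,-0.2],0,-0.4]]}}

```text
time_s: 14.6
ee_pos: [497.7, 20.0, 90.3]
ee_rot: [-29.6, 89.9, -111.5]
force: [-0.7, -5.2, 0.7]
gripper_width: 27.4
```

Call:
{"op": "move_arm", "data": {"moves": [[[0,0,-0.1],0,-0.4],[[0,0,-0.2],0,-0.4],[[0,0,-0.2],0,-0.4]]}}

```text
time_s: 14.98
ee_pos: [497.4, 22.0, 90.3]
ee_rot: [-32.8, 89.9, -114.7]
force: [-0.8, -5.7, 1.0]
gripper_width: 27.6
```

Call:
{"op": "move_arm", "data": {"moves": [[[0,0,-0.1],0,-0.4],[[0,0,-0.2],0,-0.4],[[0,0,-0.2],0,-0.4]]}}

```text
time_s: 15.35
ee_pos: [497.1, 23.9, 90.3]
ee_rot: [-35.1, 89.9, -117.0]
force: [-2.0, -4.9, 1.4]
gripper_width: 27.1
```

Call:
{"op": "move_arm", "data": {"moves": [[[0,0,-0.1],0,-0.4],[[0,0,-0.2],0,-0.4],[[0,0,-0.2],0,-0.4]]}}

```text
time_s: 15.72
ee_pos: [496.8, 25.9, 90.3]
ee_rot: [-34.4, 89.9, -116.3]
force: [-0.4, -5.7, 1.1]
gripper_width: 27.3
```

Call:
{"op": "move_arm", "data": {"moves": [[[0,0,-0.1],0,-0.4],[[0,0,-0.2],0,-0.4],[[0,0,-0.2],0,-0.4]]}}

```text
time_s: 16.1
ee_pos: [496.7, 27.2, 90.3]
ee_rot: [-15.7, 89.9, -97.6]
force: [-0.4, -9.3, 0.4]
gripper_width: 27.1
```

Call:
{"op": "move_arm", "data": {"moves": [[[0,0,-0.05],0,-0.4],[[0,0,-0.05],0,-0.4],[[0,0,-0.05],0,-0.4]]}}

```text
time_s: 16.48
ee_pos: [496.7, 27.3, 90.4]
ee_rot: [-11.2, 89.8, -93.1]
force: [-0.3, -10.3, 1.3]
gripper_width: 27.5
```

Call:
{"op": "move_arm", "data": {"moves": [[[0,0,-0.05],0,-0.4],[[0,0,-0.05],0,-0.4],[[0,0,-0.05],0,-0.4]]}}

```text
time_s: 16.85
ee_pos: [496.8, 27.4, 90.3]
ee_rot: [-7.0, 89.8, -88.8]
force: [1.2, -13.1, 0.9]
gripper_width: 27.6
```

The force climbs from 5.5 to 13 N with no advance, so the nose is on the stop. I back off straight, rise and look.

Call:
{"op": "move_arm", "data": {"moves": [[[0,0,0.5],0,-0.4],[[0,0,1.5],0,-0.4],[[0,0,3],0,-0.4],[[0,0,5],0,-0.4],[[-3,0,7],0,-0.4],[[-7,0,9],0,-0.4],[[-11,0,13],0,-0.4],[[-15,0,17],0,-0.4],[[-18,0,21],0,-0.4],[[-20,0,24],0,-0.4],[[-20,0,24],0,-0.4],[[-20,0,24],0,-0.4]]}}

```text
time_s: 18.35
ee_pos: [529.5, -207.7, 289.2]
ee_rot: [-139.5, 89.9, 138.5]
force: [-0.3, 0.7, -0.7]
gripper_width: 27.5
```

```bash
python3 - <<'E'
from h import *
im=viewer.grab_frame('scene');cv2.imwrite('pics/s10.png',cv2.resize(im[130:220,300:420,::-1],None,fx=6,fy=6,interpolation=cv2.INTER_CUBIC));cv2.imwrite('scene10.png',im[:,:,::-1])
im=viewer.grab_frame('top');cv2.imwrite('pics/t10.png',np.clip(cv2.resize(im[195:275,110:220,::-1],None,fx=7,fy=7,interpolation=cv2.INTER_CUBIC)*1.5,0,255).astype('uint8'));cv2.imwrite('pics/t10f.png',im[:,:,::-1])
E
```

```text
(no output)
```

View pics/s10.png

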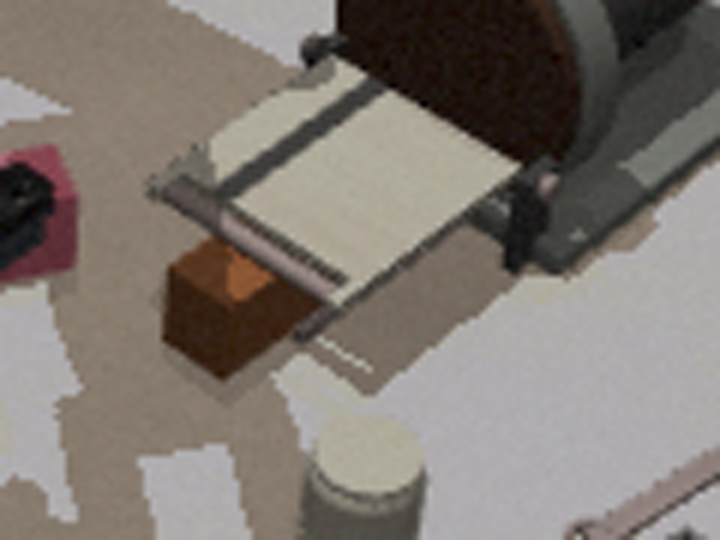

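View pics/t10.png

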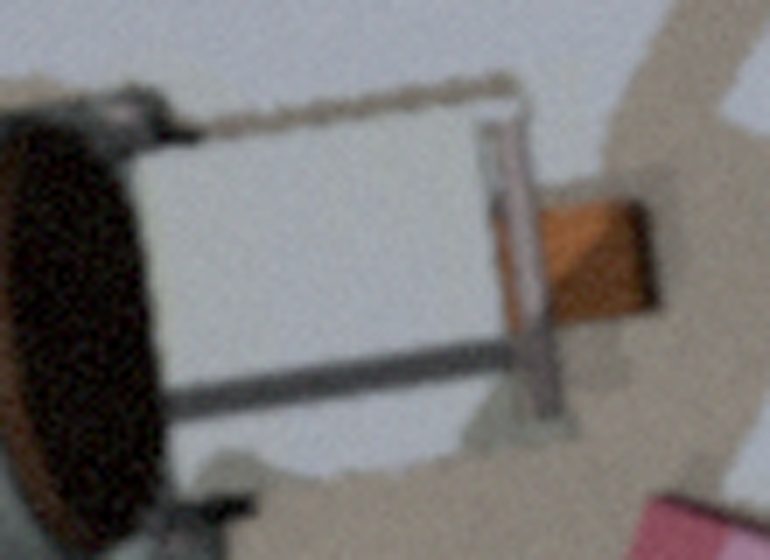

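View pics/t10f.png

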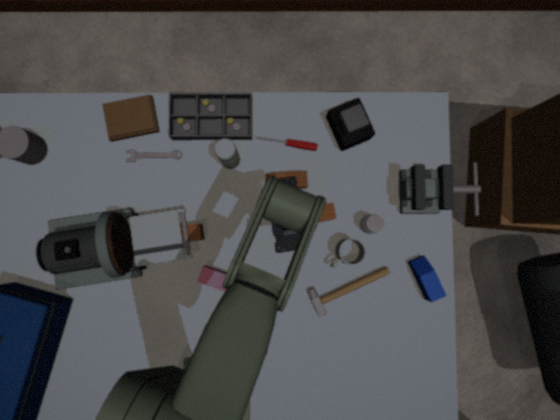

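```bash
python3 - <<'E'
from h import *
np.set_printoptions(precision=1,suppress=True)
S=lambda x,y:(x/6+300-.4,y/6+130-.4);T=lambda x,y:(x/7+110-.43,y/7+195-.43)
u=np.array([np.cos(np.radians(98)),np.sin(np.radians(98))]);v=np.array([-u[1],u[0]]);o=np.array([488.3,93])
for n,a,b in [('top z60',onz('top',T(640,203),60),onz('top',T(653,308),60)),('scene z60',onz('scene',S(232,300),60),onz('scene',S(168,263),60)),('scene z0',onz('scene',S(222,380),0),onz('scene',S(163,342),0))]:
    m=(a+b)/2;print(n,m,'width',np.linalg.norm(a-b),'ang',np.degrees(np.arctan2(*(a-b)[1::-1]))+90,'nose along %.1f lat %.1f'%((m[:2]-o)@u+130,(m[:2]-o)@v))
print('roller tri',tri(S(335,292),T(505,120)),tri(S(165,182),T(548,415)))
go([0,0,0])
E
```

```text
top z60 [495.3  38.4  60. ] width 46.02402617213351 ang 97.60623270197135 nose along 74.9 lat 0.7
scene z60 [490.1  48.6  60. ] width 47.672727966583686 ang 102.63577214397216 nose along 85.8 lat 4.4
scene z0 [494.2  44.2   0. ] width 46.571168600961634 ang 100.19105103946784 nose along 80.9 lat 1.0
roller tri (array([553.3,  97.4,  72.9]), np.float64(0.9808364634728512)) (array([425.9,  75.2,  77.9]), np.float64(3.75021358669099))
tcp [ 529.6 -207.1  289.1] yang 8.07 shift [ 29.1 -49.5 -27.9] turn 0.000 F [ 0.6 -0.2 -0.2] w 27.1 t 18.45 q [-23.  18.  91.   0.  72. -31.]
```

```bash
python3 -c "
from workcell import env
print(env.job_done())"
```

```text
the job is handed in; nothing more can be done
None
```

I put the 60 mm wedge under the table's front edge, pushed it in until its nose met the stop, and handed the job in at about 18.5 s of the 64 s. No verdict is reported back.

- **Choice of wedge:** the three brown wedges triangulated to about 50, 60 and 70 mm. I took the 60 mm one and left the blue and pink look-alikes.
- **Insertion:** I carried it to the channel mouth and slid it in. The force peaked at about 14 N on the ramp and eased to about 6–7 N on the flat top. I then let go and pushed its tail in 2 mm steps at about 5.5 N.
- **Stop:** the wedge stopped advancing while the tool force rose from 5.7 N to 9.3, 10.3 and then 13.1 N. With about 5.5 N of that being sliding friction, the stop took roughly 8 N, below its 15 N limit. I backed off there. I did not touch it a second time.
- **Table level:** the roller top triangulated to 73 and 78 mm at its two ends, against 74 mm expected when level. The second point has a 4 mm ray mismatch.
- **Wedge position:** the gripper's travel put the nose about 81 mm inwards of the edge. Three picture estimates gave 75, 81 and 86 mm, so the pictures agree only to about 5 mm. They cannot confirm the 3.5 mm gap, which rests on the force reading.
- **Alignment:** the top view and the tail's bottom edge gave a sideways offset of 1 mm and 0–2° off line. The scene view of the tail's top edge disagreed (4 mm, 5°), but still within limits.
- **Other things on the bench:** the last top picture showed no sign that anything else had moved, though the arm partly hid the low and tall wedges. The gripper was clear of everything.

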